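# Reset the panel stop on a mosaic bench and hold its lock pin home

## Robot

A 7-joint arm with a two-finger parallel gripper is mounted at the origin on the work surface. World frame = base frame: x ahead of the robot, y to its left, z up, the work surface at z = 0. Lengths are in m, angles in rad, forces in N, time in s.
With the tool pointing down it reaches from about 0.425 to 0.875 m from the base axis. Payload 4.7 kg.
Tool frame: the origin (TCP) lies midway between the tips of the shut fingers; the grasp point (between the pads) lies 19 mm behind it (ctrl.grip_point_offset is the distance from the TCP to the grasp point, in m); z points along the fingers, y is the line along which they close (so a half turn about z gives the same grasp; the last joint's range is limited). The gripper opens to 87 mm and grips with 3 to 60 N. Pads are 19 mm wide; open, the fingers measure 117 mm over their backs; the gripper's body (75 mm by 190 mm) begins 51 mm behind the grasp point.
Start: joints at [1.35, 0.321, -0.07, 1.45, 0.023, 1.371, -0.057], TCP at [0.151, -0.632, 0.185] pointing down, gripper open.
Joint ranges: [-2.86, 2.86], [-0.3, 2.09], [-1.38, 1.24], [0.06, 2.45], [-1.56, 4.7], [0.09, 2.05], [-2.69, 2.69]. Speed limits (rad/s): [2.57, 2.57, 3.14, 3.14, 3.14, 3.14, 3.14].

## Interface

Orientations are given as a rotation vector (axis times angle).
In Python, from bench import ctrl gives the robot as it stands.
- The arm moves only by the tool move_arm, never from a script. Its argument "increments" is text: rows parted by semicolons, each of 7 numbers parted by spaces: the shift along the world's x, y, z in mm, then the turn, a rotation vector about the world's x, y, z in degrees, then the closure in counts, from 0 (fully open) to 255 (shut). A call has exactly 8 rows; each row shifts and turns the commanded pose from where the row before left it; what a row does not reach is not made up. A row lasts 1/12 s, in which the tool goes at most 41.7 mm and 7.16 degrees, less where a joint would pass 70% of its speed; a pose out of reach is approached as far as the arm can. A call with a gripper value outside its range is refused whole. The fingers move at their own pace and stop on an object; "grip_force" is the grip in N (left out, the last holds). Time passes only in rows, so rows that do not move let the fingers close, or fill a call up. It gives the time, the measured TCP pose, the force, the opening and the grip force at its end, in the units of the state.
- ctrl.get_state(): the state, without advancing time (a new reading comes with each control period).
- ctrl.get_image(name): name is "scene" or "top" or "wrist"; returns a dict with "frame" (420x560x3 uint8, red, green, blue), "depth" (420x560 float32, m along the optical axis (not along the pixel's ray), 0 where there is no reading), "fx", "fy", "cx", "cy" (pixels), "position" and "orientation" of the camera in the world. Camera axes: x right, y down, z forward; pixel columns grow to the right and rows downward; lengths in m; the calibration is good to about 2 mm. A picture is of the moment at which its call begins.
- ctrl.close_job(): hands the job in; it is judged then, once.
Trained networks look in a picture, given as the dict that the camera call returned (one of the last four; its "shot" number tells which), for a name from the list of things; names that differ only in an ending like _2 or _b are one class to them, and where a whole thing is asked for, a point or a joint stands for the part that bears it (a point fixed in the world has none). Each returns a list of dicts, best first, with "score" (0 to 1); they miss things now and then, are a little off and sometimes report something else, mostly with a low value. They report only what shows in the picture. A call takes as long as a camera call.
- ctrl.find_in(target, picture): "centre" ([x, y, z] in m, in world coordinates, good to about 4 mm: the middle of the surface that is visible of it).
- ctrl.silhouettes(target, picture): "region" (420x560 bool, what is visible of it).
The state is a dict: "time": time; "joint_positions": joint angles; "qd": joint speeds; "joint_torque": joint torques, N m; "position": TCP position; "tool_rot": TCP orientation; "ft_force": force on the tool from outside, world axes, zero at the start; "torque": the same for the moment, N m; "grip_width": opening from 0.0 (shut) to 1.0 (fully open); "grip_force": force on a finger pad.
Only numpy, scipy, OpenCV 4.12 (cv2) and the standard library are available. Lean on these libraries where they do the work, as an engineer would, in place of code of your own. Each camera call takes 0.05 s, during which the arm holds its last target. There are 200 camera calls.

## Task

Pull the red dust cap out of its hole in the stop rail and leave it in the green tray. Then pull up the black lock plunger on the yellow sleeve, slide the sleeve along to the hole the red cap came from and let the pin into it. The plunger's spring is weak and lets the pin ride up, so press the plunger all the way down and finish while still holding it down there; leave the white cap in its hole and the other things on the bench where they are.

Things in the scene. Friction and masses are not known exactly. Their poses are not given: they have to be found in the camera images.
- stop_rail: The fixed stop rail: an aluminium square tube 40 mm wide (along its own x) and 280 mm long (along its own y), its top 52 mm above the bench, on a 12 mm thick wooden board 270 x 300 mm that also carries a blue mosaic panel on the far (+x) side, 21 mm high. Origin on the bench under the tube's middle; y runs along the tube; z up. Three 14 mm holes in the tube's top, 20 mm deep, lie at y = -80, 0 and +80 mm.
- left_hole (a point): Mouth of the hole at +80 mm along the rail's y axis, at the tube's top (52 mm above the bench). Same axes as the rail.
- right_hole (a point): Mouth of the hole at -80 mm along the rail's y axis, at the tube's top. Same axes as the rail.
- red_cap_grip (a point): Centre of the red cap's round head, 24 mm in diameter and 28 mm high, which stands on the tube's top at the start (head from 52 to 80 mm above the bench, centre at 66 mm). Below the head, an 11 mm stem 14 mm long sits loosely in the left or the right hole. Weighs about 25 g; lift it straight up by more than 14 mm. In its hole it blocks the sleeve.
- white_cap_grip (a point): Centre of the head of the white cap, which has the same shape as the red one and sits in the other outer hole; it stays there.
- sleeve (a joint): Position (m) of the yellow sleeve along the rail's y axis: about 0 at the start (pin in the middle hole), +0.08 with the pin at the left hole, -0.08 at the right hole. The sleeve is a yellow channel 50 mm wide and 54 mm long over the tube, its top 60 mm above the bench, with a steel stop bar that reaches over the panel; sliding it takes about 2 N once the pin is out. With the pin in a hole it has about 2 mm of play either way.
- plunger (a joint): Height (m) of the lock plunger: 0 with the pin fully home (pin tip 14 mm down in the hole), rests at about 0.0055 by itself, where the pin still locks the sleeve; the pin is clear of the hole above 0.014, and the stop is at 0.022. Spring of 900 N/m about 0.006: some 10 N to pull it to 0.017, about 5 N to press it to 0. On the tube between two holes the pin rides at 0.014 and it drops into a hole that it comes over.
- knob (a point): Centre of the black knob of the lock plunger on the sleeve: an upright cylinder 26 mm in diameter and 28 mm high. The centre is 90 mm above the bench with the pin fully home (plunger 0), about 95 mm at rest, and rises with the plunger. Below it a thin steel barrel (18 mm) stands on the sleeve; the knob's underside is 16 mm above the sleeve's top with the pin home.
- tray_in (a point): Centre of the inner floor of the fixed green open tray, 110 x 110 mm outside, 28 mm high, walls 4 mm; about 5 mm above the bench.
- tub: Dark round mixing tub, 110 mm across the rim, 90 mm high; origin under its centre. Leave alone.
- sealer: Amber bottle, 60 mm in diameter, 150 mm high; origin under its centre. Leave alone.
- float: Grout float: orange and metal plate 240 mm (its x) x 90 mm with a wooden handle on top, 68 mm high; origin under its centre. Leave alone.

How it is judged:
By the outcome, as a careful person would: the job done as asked, in the order asked, and still so for the second after the job is handed in, while the arm keeps its last pose, push and grip.
It also fails if it takes over 51 s, if anything falls off the work surface, if the arm or the gripper's body presses on something with over 40 N, if the wrist force passes 120 N, or if a joint passes its speed limit or range.

## Working session

There is one attempt and no reset: what is moved stays moved. The work goes in short steps, Python scripts to look and compute and a tool call to move; the robot and the scene stay as the last step left them, time stands still between calls to the robot, and variables do not carry over. Pictures are saved under pics/ and viewed, at most 10 in all, crops included, and the job is handed in when it is done.

Besides the shell and the picture viewer there is one more tool, called after ">>>" by a JSON object that holds its "api" and its "payload". move_arm: Moves the arm, as the interface text tells. Its arguments: {"type":"object","properties":{"increments":{"type":"string"},"grip_force":{"type":"number"}},"required":["increments"]}

```bash
mkdir -p pics; cat > h.py <<'E'
from bench import ctrl
import numpy as np, cv2
from scipy.spatial.transform import Rotation as R
def Rm(o):
    o=np.array(o,float)
    return o if o.shape==(3,3) else (R.from_rotvec(o).as_matrix() if o.size==3 else R.from_quat(o).as_matrix())
def cloud(p):
    d=p["depth"]; v,u=np.mgrid[:d.shape[0],:d.shape[1]]
    c=np.dstack([(u-p["cx"])*d/p["fx"],(v-p["cy"])*d/p["fy"],d])
    return c@Rm(p["orientation"]).T+np.array(p["position"])
def save(p,n): cv2.imwrite("pics/"+n+".png",p["frame"][...,::-1])
E
python3 - <<'E'
from h import *
s=ctrl.get_state(); print(s["time"],np.round(s["tool_rot"],3),ctrl.grip_point_offset)
ims=[]
for c in ("top","scene"):
    p=ctrl.get_image(c); ims.append(p["frame"]); print(c,np.round(p["position"],3),np.shape(p["orientation"]))
    C=cloud(p)
    for n in ["red_cap_grip","white_cap_grip","knob","sleeve","stop_rail","tray_in","tub","sealer","float"]:
        r=ctrl.find_in(n,p)[:2]; S=ctrl.silhouettes(n,p)[:1]
        o=[(np.round(a["centre"],3).tolist(),round(a["score"],2)) for a in r]
        if S:
            m=S[0]["region"]&(p["depth"]>0); q=C[m]; v,u=np.nonzero(S[0]["region"])
            if len(q):
                t=q[q[:,2]>np.percentile(q[:,2],95)-.006]; o+=[("px",int(u.mean()),int(v.mean())),"top",np.round(t.mean(0),3).tolist(),len(t)]
        print(n,o)
cv2.imwrite("pics/a.png",cv2.resize(np.vstack(ims),(800,1200))[...,::-1][:600]);cv2.imwrite("pics/b.png",cv2.resize(ims[1],(800,600))[...,::-1])
E
```

```text
0.0 [-3.118 -0.368  0.   ] 0.0187
top [ 0.411 -0.009  1.092] (3,)
red_cap_grip [([0.487, -0.067, 0.079], 0.58)]
white_cap_grip [([0.512, 0.093, 0.084], 0.63)]
knob [([0.503, 0.008, 0.108], 0.61), ([0.679, -0.37, 0.1], 0.53), ('px', 281, 229), 'top', [0.501, 0.013, 0.109], 77]
sleeve [([0.514, 0.005, 0.055], 0.69), ('px', 281, 229), 'top', [0.501, 0.012, 0.11], 64]
stop_rail [([0.59, 0.0, 0.02], 0.74), ('px', 287, 201), 'top', [0.5, 0.012, 0.057], 1469]
tray_in [([0.449, 0.344, 0.007], 0.81), ('px', 162, 248), 'top', [0.45, 0.343, 0.027], 242]
tub [([0.422, -0.324, 0.029], 0.65), ('px', 405, 265), 'top', [0.419, -0.307, 0.088], 207]
sealer [([0.68, -0.37, 0.102], 0.68), ('px', 428, 165), 'top', [0.687, -0.375, 0.149], 102]
float [([0.687, 0.385, 0.014], 0.72), ([0.422, -0.322, 0.027], 0.25), ('px', 151, 162), 'top', [0.694, 0.393, 0.066], 374]
scene [1.191 0.811 0.796] (3,)
red_cap_grip [([0.491, -0.061, 0.075], 0.64), ([0.528, 0.01, 0.043], 0.39), ('px', 277, 195), 'top', [0.49, -0.063, 0.08], 45]
white_cap_grip [('px', 313, 227), 'top', [0.514, 0.095, 0.08], 55]
knob [([0.503, 0.019, 0.103], 0.42), ('px', 294, 200), 'top', [0.502, 0.015, 0.109], 60]
sleeve [([0.528, 0.008, 0.043], 0.71), ('px', 279, 222), 'top', [0.504, 0.017, 0.107], 76]
stop_rail [([0.608, 0.03, 0.018], 0.92), ([0.444, 0.343, 0.006], 0.22), ('px', 263, 246), 'top', [0.507, 0.03, 0.06], 1188]
tray_in [([0.445, 0.342, 0.008], 0.84), ([0.608, 0.031, 0.025], 0.32), ('px', 417, 290), 'top', [0.449, 0.344, 0.027], 549]
tub [([0.424, -0.286, 0.06], 0.7), ('px', 242, 156), 'top', [0.42, -0.306, 0.088], 232]
sealer [([0.695, -0.359, 0.078], 0.61), ('px', 145, 174), 'top', [0.689, -0.372, 0.148], 74]
float [([0.72, 0.412, 0.017], 0.63), ('px', 348, 372), 'top', [0.699, 0.397, 0.066], 816]
```

View pics/a.png

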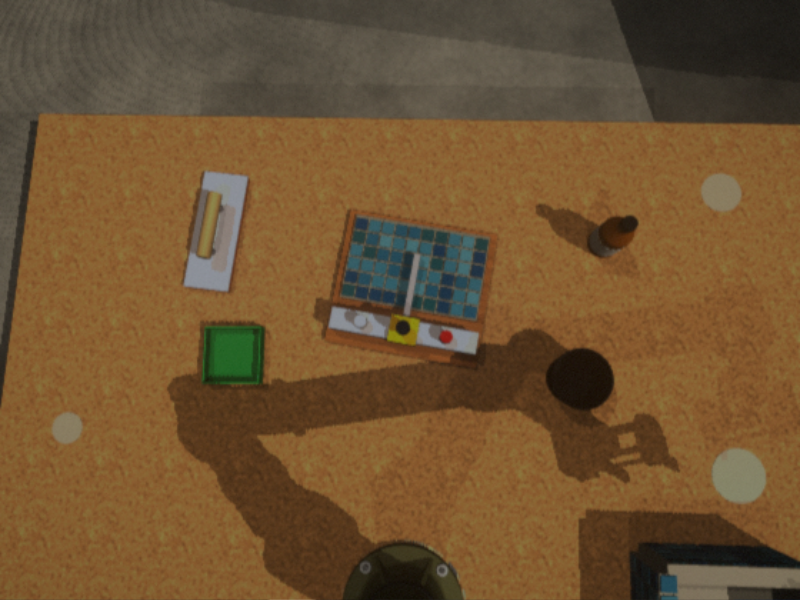

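View pics/b.png

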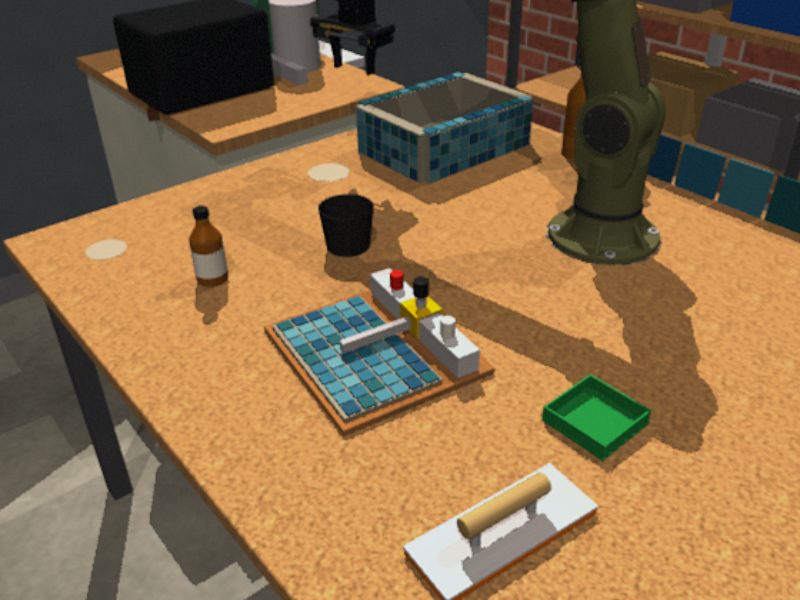

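```bash
python3 - <<'E'
from h import *
# rail axis: edges of tube top from top camera depth
p=ctrl.get_image("top");C=cloud(p).reshape(-1,3);f=p["frame"].reshape(-1,3).astype(int)
m=(abs(C[:,2]-.052)<.006)&(abs(C[:,0]-.5)<.06)&(abs(C[:,1])<.2)
q=C[m][:,:2].astype(np.float32);r=cv2.minAreaRect(q*1000);print(len(q),r)
h=cv2.fitLine(q,cv2.DIST_HUBER,0,.01,.01).ravel();print(h,np.degrees(np.arctan2(h[0],h[1])))
for n,z in(("caps",.080),("knob",.109)):
    m=(abs(C[:,2]-z)<.006)&(abs(C[:,0]-.5)<.06)&(abs(C[:,1])<.2);q=C[m]
    for a,b in((-.15,-.03),(-.03,.05),(.05,.15)):
        k=q[(q[:,1]>a)&(q[:,1]<b)]
        if len(k):print(n,len(k),k.mean(0).round(4),(k[:,:2].max(0)+k[:,:2].min(0))/2, np.ptp(k,0)[:2])
s=ctrl.get_state();M=Rm(s["tool_rot"]);print(M.round(3))
E
```

```text
1175 ((508.76605224609375, 11.8382568359375), (279.5802917480469, 65.9434585571289), 81.00086975097656)
[0.15317714 0.98819876 0.5000949  0.01169784] 8.81109
caps 64 [ 0.4881 -0.0658  0.0798] [ 0.48763133 -0.06600347] [0.02105992 0.02107185]
caps 65 [0.5128 0.0916 0.0799] [0.51234008 0.0913632 ] [0.02139116 0.02173537]
knob 81 [0.5005 0.0129 0.1092] [0.49975321 0.01299701] [0.02282869 0.02299849]
[[ 0.973  0.233 -0.   ]
 [ 0.233 -0.973 -0.   ]
 [-0.     0.    -1.   ]]
```

The top view (a.png) shows the red cap at about (445,337), in the right hole (-y side). The knob and yellow sleeve are at (403,327), the white cap at (360,320) and the tray at (233,355). The scene view (b.png) shows the same layout with the stop bar lying over the panel.

The rail y axis is about (0.155, 0.988). I'll approach the red cap with the fingers closing along rail x.

>>> {"api": "move_arm", "payload": {"increments": "20 33 0 0 0 4 0;20 33 0 0 0 4 0;20 33 0 0 0 4 0;20 33 0 0 0 4 0;20 33 0 0 0 4 0;20 33 0 0 0 4 0;20 33 0 0 0 4 0;20 33 0 0 0 4 0", "grip_force": 20}}

```text
time: 2.62
position: [0.3119, -0.3665, 0.1855]
tool_rot: [2.895, 1.218, -0.0]
ft_force: [0.7, -0.7, -0.6]
grip_width: 0.999
grip_force: 0.0
```

>>> {"api": "move_arm", "payload": {"increments": "20 33 0 0 0 4 0;20 33 0 0 0 4 0;20 33 0 0 0 4 0;20 33 0 0 0 4 0;20 33 0 0 0 4 0;20 33 0 0 0 4 0;20 33 0 0 0 4 0;0 0 0 0 0 4 0"}}

```text
time: 3.28
position: [0.4551, -0.1286, 0.1862]
tool_rot: [2.436, 1.984, 0.007]
ft_force: [-0.7, 0.4, 1.0]
grip_width: 0.999
grip_force: 0.0
```

```bash
cat >> h.py <<'E'
def st():
    s=ctrl.get_state();M=Rm(s["tool_rot"]);print(round(s["time"],2),np.round(s["position"],4),"yang",np.degrees(np.arctan2(M[1,1],M[0,1])).round(1),"z",M[:,2].round(3),"F",np.round(s["ft_force"],1),"w",round(s["grip_width"],3),"gf",s["grip_force"]);return s
def tops(cam,z,tol=.006):
    p=ctrl.get_image(cam);C=cloud(p).reshape(-1,3)
    q=C[(abs(C[:,2]-z)<tol)&(abs(C[:,0]-.5)<.06)&(abs(C[:,1])<.2)]
    for a,b in((-.15,-.03),(-.03,.05),(.05,.15)):
        k=q[(q[:,1]>a)&(q[:,1]<b)]
        if len(k)>20:print(cam,z,len(k),k.mean(0).round(4),((k[:,:2].max(0)+k[:,:2].min(0))/2).round(4),np.ptp(k,0)[:2].round(3))
    return p
E
python3 - <<'E'
from h import *
st();tops("wrist",.08);p=tops("wrist",.109);save(p,"w1")
E
```

```text
3.28 [ 0.4551 -0.1286  0.1862] yang -11.7 z [ 0.004  0.003 -1.   ] F [-0.7  0.4  1. ] w 0.999 gf 0.0
wrist 0.08 589 [ 0.4896 -0.0675  0.0808] [ 0.4895 -0.0677] [0.023 0.023]
wrist 0.109 849 [0.501  0.0074 0.1099] [0.5018 0.0076] [0.025 0.019]
```

>>> {"api": "move_arm", "payload": {"increments": "11 21 0 0 0 1 0;11 21 0 0 0 1 0;11 20 0 0 0 1 0;1 0 0 0 0 0 0;0 0 -20 0 0 0 60;0 0 -20 0 0 0 60;0 0 -15 0 0 0 60;0 0 -10 0 0 0 60"}}

```text
time: 4.05
position: [0.4837, -0.077, 0.1186]
tool_rot: [-2.402, -2.023, 0.003]
ft_force: [-1.0, 0.3, -0.0]
grip_width: 0.803
grip_force: 0.0
```

```bash
python3 - <<'E'
from h import *
st();p=tops("wrist",.08);save(p,"w2")
E
```

```text
4.05 [ 0.4837 -0.077   0.1186] yang -9.8 z [-0.002 -0.    -1.   ] F [-1.   0.3 -0. ] w 0.803 gf 0.0
wrist 0.08 827 [ 0.4898 -0.0666  0.0806] [ 0.4897 -0.0672] [0.023 0.024]
```

View pics/w2.png

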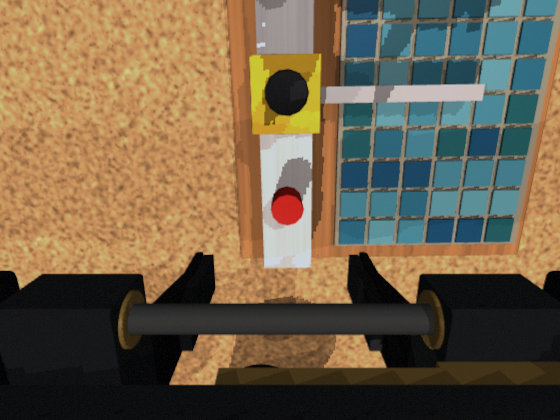

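The wrist view shows the red cap at (287,208), almost centred between the fingers. The sleeve is at (286,93) and the bar runs off to the right. I still need about +5, +10 mm, then straight down.

>>> {"api": "move_arm", "payload": {"increments": "5 10 0 0 0 1 60;0 0 -10 0 0 0 60;0 0 -15 0 0 0 60;0 0 -15 0 0 0 60;0 0 -12 0 0 0 60;0 0 -9 0 0 0 60;0 0 0 0 0 0 60;0 0 0 0 0 0 60"}}

```text
time: 4.77
position: [0.4902, -0.065, 0.0592]
tool_rot: [-2.38, -2.05, -0.0]
ft_force: [0.8, 0.1, -0.3]
grip_width: 0.765
grip_force: 0.0
```

>>> {"api": "move_arm", "payload": {"increments": "0 0 0 0 0 0 255;0 0 0 0 0 0 255;0 0 0 0 0 0 255;0 0 0 0 0 0 255;0 0 0 0 0 0 255;0 0 0 0 0 0 255;0 0 0 0 0 0 255;0 0 0 0 0 0 255"}}

```text
time: 5.43
position: [0.4901, -0.0652, 0.0593]
tool_rot: [2.381, 2.05, -0.0]
ft_force: [-0.6, -0.1, 0.2]
grip_width: 0.242
grip_force: 0.0
```

>>> {"api": "move_arm", "payload": {"increments": "0 0 0 0 0 0 255;0 0 0 0 0 0 255;0 0 0 0 0 0 255;0 0 0 0 0 0 255;0 0 5 0 0 0 255;0 0 8 0 0 0 255;0 0 10 0 0 0 255;0 0 10 0 0 0 255"}}

```text
time: 6.1
position: [0.4904, -0.0651, 0.0936]
tool_rot: [2.38, 2.05, 0.001]
ft_force: [0.4, -0.4, 1.0]
grip_width: 0.004
grip_force: 0.0
```

```bash
python3 - <<'E'
from h import *
st();p=ctrl.get_image("wrist");q=ctrl.get_image("scene");im=np.hstack([cv2.resize(p["frame"],(400,300)),cv2.resize(q["frame"][130:290,170:384],(400,300))])
cv2.imwrite("pics/c.png",im[...,::-1])
E
```

```text
6.1 [ 0.4904 -0.0651  0.0936] yang -8.5 z [ 0.001 -0.    -1.   ] F [ 0.4 -0.4  1. ] w 0.004 gf 0.0
```

View pics/c.png

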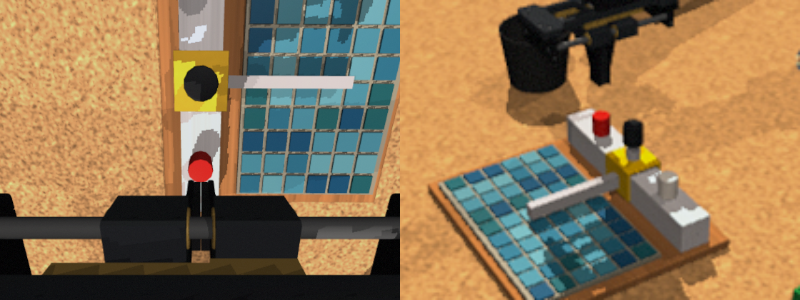

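The grasp missed. The left half shows the shut fingers in front of (short of) the cap, and the scene crop shows the gripper well off to the -y side. I'll measure where the fingertips really are.

```bash
python3 - <<'E'
from h import *
s=st();T=np.array(s["position"])
for c in("scene","top","wrist"):
    p=ctrl.get_image(c);M=Rm(p["orientation"]);C=cloud(p)
    q=M.T@(T-np.array(p["position"]));print(c,"TCP px",(p["fx"]*q[0]/q[2]+p["cx"]).round(),(p["fy"]*q[1]/q[2]+p["cy"]).round(),"campos",np.round(p["position"],3))
    if c=="wrist":
        for uv in((275,255),(288,255),(275,270),(288,270),(280,300)): print(uv,C[uv[1],uv[0]].round(3))
    else:
        f=p["frame"].astype(int);k=C[(f.max(2)<60)&(C[...,2]>.07)&(C[...,2]<.4)&(abs(C[...,0]-.47)<.15)&(abs(C[...,1]+.1)<.2)]
        o=k[np.argsort(k[:,2])]
        for a in np.arange(.07,.3,.02):
            z=k[(k[:,2]>=a)&(k[:,2]<a+.02)]
            if len(z)>5:print(a.round(2),len(z),z.min(0).round(3),z.max(0).round(3))
print(np.round(s["joint_positions"],3))
E
```

```text
6.2 [ 0.4921 -0.0655  0.0949] yang -8.6 z [ 0.004 -0.001 -1.   ] F [-0.4  0.1 -0.2] w 0.004 gf 0.0
scene TCP px 276.0 186.0 campos [1.191 0.811 0.796]
0.07 141 [ 0.371 -0.299  0.07 ] [0.513 0.026 0.09 ]
0.09 93 [ 0.391 -0.293  0.09 ] [0.514 0.027 0.11 ]
0.11 20 [0.494 0.005 0.11 ] [0.515 0.027 0.113]
0.13 60 [ 0.484 -0.076  0.133] [ 0.503 -0.05   0.149]
0.15 73 [ 0.48  -0.079  0.151] [ 0.504 -0.047  0.17 ]
0.17 96 [ 0.476 -0.074  0.17 ] [ 0.508 -0.049  0.19 ]
0.19 115 [ 0.407 -0.112  0.19 ] [ 0.582 -0.014  0.21 ]
0.21 516 [ 0.406 -0.114  0.21 ] [ 0.588 -0.012  0.23 ]
0.23 896 [ 0.392 -0.114  0.23 ] [ 0.589 -0.011  0.25 ]
0.25 303 [ 0.444 -0.09   0.25 ] [ 0.512 -0.031  0.27 ]
0.27 241 [ 0.442 -0.089  0.27 ] [ 0.511 -0.032  0.29 ]
0.29 285 [ 0.442 -0.084  0.29 ] [ 0.529 -0.018  0.31 ]
top TCP px 312.0 234.0 campos [ 0.411 -0.009  1.092]
0.07 74 [ 0.37  -0.299  0.071] [ 0.47  -0.253  0.09 ]
0.09 86 [ 0.37  -0.299  0.09 ] [0.511 0.024 0.11 ]
0.11 21 [0.493 0.004 0.11 ] [0.511 0.024 0.114]
0.23 65 [ 0.403 -0.075  0.241] [ 0.586 -0.015  0.247]
0.29 15 [ 0.45  -0.024  0.29 ] [ 0.466 -0.021  0.303]
wrist TCP px 283.0 245.0 campos [0.503 0.017 0.293]
(275, 255) [ 0.489 -0.055  0.131]
(288, 255) [ 0.496 -0.056  0.131]
(275, 270) [ 0.489 -0.056  0.148]
(288, 270) [ 0.495 -0.056  0.149]
(280, 300) [ 0.49  -0.068  0.154]
[ 0.753  0.103 -0.704  1.922  0.075  1.138 -0.129]
```

The xy is right, but the real fingertips sit about 36 mm higher than the reported TCP z (tips seen at 0.131, reported 0.095). I'll apply that bias, descend open, and recheck the tip height up close.

>>> {"api": "move_arm", "payload": {"increments": "-2 -1 0 0 0 0 60;0 0 0 0 0 0 60;0 0 0 0 0 0 60;0 0 0 0 0 0 60;0 0 0 0 0 0 60;0 0 -12 0 0 0 60;0 0 -12 0 0 0 60;0 0 -10 0 0 0 60"}}

```text
time: 7.02
position: [0.4874, -0.0661, 0.0565]
tool_rot: [-2.38, -2.049, 0.001]
ft_force: [-0.1, 0.1, 0.1]
grip_width: 0.526
grip_force: 0.0
```

```bash
cat >> h.py <<'E'
def tips(s):
    # lowest dark finger points near the TCP, seen by the wrist and scene cameras
    T=np.array(s["position"])
    for c in("wrist","scene"):
        p=ctrl.get_image(c);C=cloud(p);f=p["frame"].astype(int)
        m=(f.max(2)<70)&(np.hypot(C[...,0]-T[0],C[...,1]-T[1])<.07)&(C[...,2]>T[2]+.015)&(C[...,2]<T[2]+.06)&(p["depth"]>0)
        k=C[m]
        if len(k)>5:print(c,len(k),"low z",np.sort(k[:,2])[[0,3,5]].round(4),"x",k[:,0].min().round(3),k[:,0].max().round(3),"y",k[:,1].max().round(3), "bias",(np.sort(k[:,2])[3]-T[2]).round(4))
    return p
E
python3 - <<'E'
from h import *
tips(st())
E
```

```text
7.02 [ 0.4874 -0.0661  0.0565] yang -8.5 z [-0.001  0.    -1.   ] F [-0.1  0.1  0.1] w 0.526 gf 0.0
wrist 1388 low z [0.0716 0.0727 0.0728] x 0.458 0.521 y 0.004 bias 0.0162
scene 109 low z [0.0917 0.0934 0.0941] x 0.453 0.521 y 0.001 bias 0.0369
```

>>> {"api": "move_arm", "payload": {"increments": "0 0 -8 0 0 0 60;0 0 -8 0 0 0 60;0 0 -7 0 0 0 60;0 0 -6 0 0 0 60;0 0 -4 0 0 0 60;0 0 0 0 0 0 60;0 0 0 0 0 0 255;0 0 0 0 0 0 255"}}

```text
time: 7.78
position: [0.4885, -0.0662, 0.0256]
tool_rot: [2.38, 2.049, 0.001]
ft_force: [0.2, -0.9, -0.3]
grip_width: 0.686
grip_force: 0.0
```

>>> {"api": "move_arm", "payload": {"increments": "0 0 0 0 0 0 255;0 0 0 0 0 0 255;0 0 0 0 0 0 255;0 0 0 0 0 0 255;0 0 0 0 0 0 255;0 0 0 0 0 0 255;0 0 0 0 0 0 255;0 0 0 0 0 0 255"}}

```text
time: 8.45
position: [0.4883, -0.0662, 0.0254]
tool_rot: [2.381, 2.05, 0.0]
ft_force: [0.2, 0.9, 1.4]
grip_width: 0.265
grip_force: 20.0
```

The cap is gripped: opening 0.265, about 23 mm, at 20 N. I'll lift straight up and carry it to the tray.

>>> {"api": "move_arm", "payload": {"increments": "0 0 6 0 0 0 255;0 0 12 0 0 0 255;0 0 16 0 0 0 255;0 0 18 0 0 0 255;0 0 18 0 0 0 255;0 0 18 0 0 0 255;0 0 12 0 0 0 255;0 10 0 0 0 0 255"}}

```text
time: 9.12
position: [0.4901, -0.0582, 0.1285]
tool_rot: [2.38, 2.043, 0.003]
ft_force: [1.0, -0.6, 0.5]
grip_width: 0.268
grip_force: 20.0
```

>>> {"api": "move_arm", "payload": {"increments": "-3 25 0 0 0 0 255;-3 35 0 0 0 0 255;-3 35 0 0 0 0 255;-4 35 0 0 0 0 255;-4 35 0 0 0 0 255;-4 35 0 0 0 0 255;-4 35 0 0 0 0 255;-4 35 0 0 0 0 255"}}

```text
time: 9.78
position: [0.4576, 0.2158, 0.1248]
tool_rot: [2.38, 2.05, -0.001]
ft_force: [1.1, 0.2, -0.3]
grip_width: 0.267
grip_force: 20.0
```

>>> {"api": "move_arm", "payload": {"increments": "-4 35 0 0 0 0 255;-4 35 0 0 0 0 255;-3 30 0 0 0 0 255;0 20 0 0 0 0 255;0 9 0 0 0 0 255;0 0 -12 0 0 0 255;0 0 -12 0 0 0 255;0 0 -12 0 0 0 255"}}

```text
time: 10.45
position: [0.4482, 0.3405, 0.0872]
tool_rot: [2.382, 2.047, -0.004]
ft_force: [-0.4, 0.1, -1.2]
grip_width: 0.269
grip_force: 20.0
```

```bash
python3 - <<'E'
from h import *
st();q=ctrl.get_image("scene");p=ctrl.get_image("wrist");im=np.hstack([cv2.resize(p["frame"],(400,300)),cv2.resize(q["frame"][130:370,170:490],(400,300))])
cv2.imwrite("pics/d.png",im[...,::-1])
for a in ctrl.find_in("red_cap_grip",q)[:1]:print(a)
E
```

```text
10.45 [0.4482 0.3405 0.0872] yang -8.7 z [-0.001 -0.002 -1.   ] F [-0.4  0.1 -1.2] w 0.269 gf 19.999501705169678
{'centre': [0.4511, 0.3483, 0.1294], 'score': 0.48}
```

View pics/d.png

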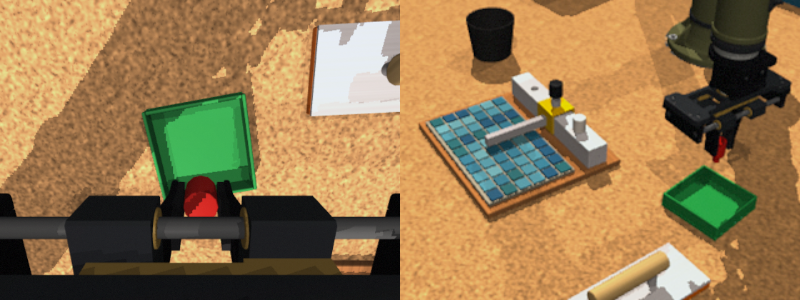

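The red cap (200,200) is in the fingers above the tray, and its hole in the rail is empty. I'll lower it by about 88 mm and open a little.

>>> {"api": "move_arm", "payload": {"increments": "0 2 -16 0 0 0 255;0 0 -18 0 0 0 255;0 0 -18 0 0 0 255;0 0 -16 0 0 0 255;0 0 -12 0 0 0 255;0 0 -8 0 0 0 255;0 0 0 0 0 0 255;0 0 0 0 0 0 160"}}

```text
time: 11.27
position: [0.4485, 0.3447, 0.0016]
tool_rot: [2.381, 2.049, 0.0]
ft_force: [0.4, 0.9, -0.5]
grip_width: 0.293
grip_force: 0.0
```

>>> {"api": "move_arm", "payload": {"increments": "0 0 0 0 0 0 150;0 0 0 0 0 0 150;0 0 0 0 0 0 150;0 0 8 0 0 0 150;0 0 14 0 0 0 150;0 0 18 0 0 0 130;0 0 20 0 0 0 100;0 0 20 0 0 0 80"}}

```text
time: 11.93
position: [0.4482, 0.3453, 0.0836]
tool_rot: [2.38, 2.05, 0.002]
ft_force: [-0.1, 0.2, 0.1]
grip_width: 0.56
grip_force: 0.0
```

```bash
python3 - <<'E'
from h import *
st();q=ctrl.get_image("scene")
for a in ctrl.find_in("red_cap_grip",q)[:2]:print(a)
p=tops("top",.109)
# finger opening per count
C=cloud(q);f=q["frame"].astype(int);m=(f[...,0]>140)&(f[...,1]<60)&(f[...,2]<60);k=C[m&(q["depth"]>0)];k=k[(k[:,0]<.8)&(k[:,1]<.5)];print(len(k),k.min(0),k.max(0))
y=(f[...,0]>150)&(f[...,1]>120)&(f[...,2]<50);k=C[y];print(k[k[:,2]>.057].mean(0))
E
```

```text
11.93 [0.4482 0.3453 0.0836] yang -8.5 z [ 0.001  0.001 -1.   ] F [-0.1  0.2  0.1] w 0.56 gf 0.0
{'centre': [0.4499, 0.3453, 0.0369], 'score': 0.77}
top 0.109 80 [0.5007 0.013  0.1091] [0.4999 0.0131] [0.023 0.023]
73 [0.435067   0.33453686 0.04240741] [0.45858316 0.35612672 0.04949791]
[0.50391602 0.01843113 0.06025666]
```

The cap stands in the tray. Next is the knob at about (0.5007, 0.013); I'll grasp it at reported z ≈ 0.039.

>>> {"api": "move_arm", "payload": {"increments": "0 0 20 0 0 0 80;0 0 20 0 0 0 80;3 -20 5 0 0 0 80;6 -34 0 0 0 0 80;6 -36 0 0 0 0 80;6 -36 0 0 0 0 80;6 -36 0 0 0 0 80;6 -36 0 0 0 0 80"}}

```text
time: 12.75
position: [0.4807, 0.1449, 0.126]
tool_rot: [2.38, 2.05, -0.001]
ft_force: [0.5, 0.0, 0.4]
grip_width: 0.687
grip_force: 0.0
```

>>> {"api": "move_arm", "payload": {"increments": "6 -36 0 0 0 0 80;6 -36 0 0 0 0 80;5 -34 0 0 0 0 80;2 -20 0 0 0 0 80;1 -8 -5 0 0 0 80;0 0 -10 0 0 0 80;0 0 -10 0 0 0 80;0 0 0 0 0 0 80"}}

```text
time: 13.42
position: [0.4988, 0.0152, 0.0985]
tool_rot: [-2.374, -2.051, 0.004]
ft_force: [-0.9, -0.3, -0.0]
grip_width: 0.685
grip_force: 0.0
```

```bash
python3 - <<'E'
from h import *
tips(st());tops("wrist",.109)
E
```

```text
13.42 [0.4988 0.0152 0.0985] yang -8.4 z [-0.004  0.002 -1.   ] F [-0.9 -0.3 -0. ] w 0.685 gf 0.0
wrist 1319 low z [0.1354 0.1366 0.1369] x 0.463 0.539 y 0.032 bias 0.038
scene 107 low z [0.1365 0.1381 0.1384] x 0.462 0.539 y 0.034 bias 0.0395
wrist 0.109 1379 [0.5022 0.0129 0.1099] [0.5021 0.0117] [0.025 0.025]
```

>>> {"api": "move_arm", "payload": {"increments": "2 -2 -12 0 0 0 80;0 0 -14 0 0 0 80;0 0 -14 0 0 0 80;0 0 -12 0 0 0 80;0 0 -8 0 0 0 80;0 0 0 0 0 0 80;0 0 0 0 0 0 80;0 0 0 0 0 0 255", "grip_force": 40}}

```text
time: 14.23
position: [0.5038, 0.011, 0.0418]
tool_rot: [2.38, 2.05, 0.001]
ft_force: [-0.0, 0.8, 0.3]
grip_width: 0.659
grip_force: 0.0
```

>>> {"api": "move_arm", "payload": {"increments": "0 0 0 0 0 0 255;0 0 0 0 0 0 255;0 0 0 0 0 0 255;0 0 0 0 0 0 255;0 0 0 0 0 0 255;0 0 0 0 0 0 255;0 0 0 0 0 0 255;0 0 0 0 0 0 255"}}

```text
time: 14.9
position: [0.5022, 0.0109, 0.0409]
tool_rot: [-2.38, -2.049, 0.002]
ft_force: [-3.6, 0.6, 0.6]
grip_width: 0.288
grip_force: 40.0
```

The knob is gripped (0.288 ≈ 25 mm). I'll pull it up.

>>> {"api": "move_arm", "payload": {"increments": "0 0 3 0 0 0 255;0 0 3 0 0 0 255;0 0 3 0 0 0 255;0 0 3 0 0 0 255;0 0 1 0 0 0 255;0 0 0 0 0 0 255;0 0 0 0 0 0 255;0 0 0 0 0 0 255", "grip_force": 50}}

```text
time: 15.57
position: [0.5022, 0.0109, 0.0535]
tool_rot: [-2.38, -2.049, 0.002]
ft_force: [-2.6, 0.9, -10.5]
grip_width: 0.284
grip_force: 50.0
```

```bash
python3 - <<'E'
from h import *
st()
E
```

```text
15.57 [0.5022 0.0109 0.0535] yang -8.5 z [-0.002  0.    -1.   ] F [ -2.6   0.9 -10.5] w 0.284 gf 50.00274005346
```

A pull of 10.5 N means the plunger is at about 17.7 mm, so the pin is clear. I'll slide toward -y along the rail.

>>> {"api": "move_arm", "payload": {"increments": "-1 -6 0 0 0 0 255;-1.5 -10 0 0 0 0 255;-2 -12 0 0 0 0 255;-2 -12 0 0 0 0 255;-2 -13 0 0 0 0 255;-1.5 -10 0 0 0 0 255;-1 -6 0 0 0 0 255;0 0 0 0 0 0 255"}}

```text
time: 16.23
position: [0.4911, -0.0605, 0.0538]
tool_rot: [-2.383, -2.047, 0.004]
ft_force: [-5.8, -1.8, -12.1]
grip_width: 0.283
grip_force: 50.0
```

```bash
python3 - <<'E'
from h import *
st();p=ctrl.get_image("wrist");q=ctrl.get_image("scene");im=np.hstack([cv2.resize(p["frame"],(400,300)),cv2.resize(q["frame"][130:290,170:384],(400,300))])
cv2.imwrite("pics/e.png",im[...,::-1])
E
```

```text
16.23 [ 0.4911 -0.0605  0.0538] yang -8.7 z [-0.002 -0.001 -1.   ] F [ -5.8  -1.8 -12.1] w 0.283 gf 50.00067709945142
```

View pics/e.png

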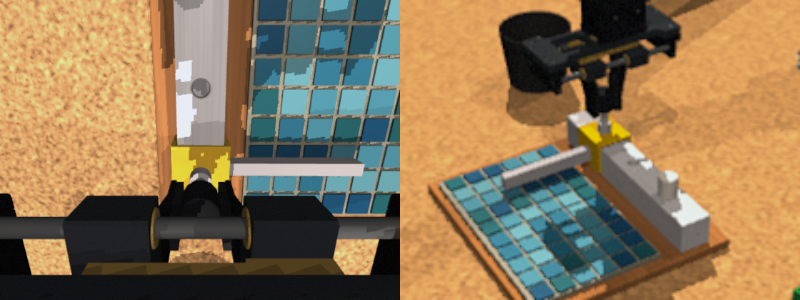

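The sleeve is moving cleanly along the rail. The middle hole shows uncovered at (200,88), and about 7.7 mm is left to go.

>>> {"api": "move_arm", "payload": {"increments": "-1 -4 0 0 0 0 255;-1 -3.5 0 0 0 0 255;0 0 0 0 0 0 255;0 0 0 0 0 0 255;0 0 -2 0 0 0 255;0 0 -2 0 0 0 255;0 0 -2 0 0 0 255;0 0 0 0 0 0 255"}}

```text
time: 17.0
position: [0.4904, -0.0657, 0.0484]
tool_rot: [2.38, 2.05, 0.0]
ft_force: [-4.6, 1.3, -5.9]
grip_width: 0.284
grip_force: 50.0
```

```bash
python3 - <<'E'
from h import *
st()
E
```

```text
17.0 [ 0.4904 -0.0657  0.0484] yang -8.5 z [ 0. -0. -1.] F [-4.6  1.3 -5.9] w 0.284 gf 50.00150908716023
```

>>> {"api": "move_arm", "payload": {"increments": "0 0 -2 0 0 0 255;0 0 -2 0 0 0 255;0 0 -2 0 0 0 255;0 0 -2 0 0 0 255;0 0 -2 0 0 0 255;0 0 0 0 0 0 255;0 0 0 0 0 0 255;0 0 0 0 0 0 255"}}

```text
time: 17.67
position: [0.4904, -0.0659, 0.0395]
tool_rot: [2.38, 2.049, -0.001]
ft_force: [-7.7, 1.5, 0.0]
grip_width: 0.288
grip_force: 50.0
```

>>> {"api": "move_arm", "payload": {"increments": "0 0 -1 0 0 0 255;0 0 -1 0 0 0 255;0 0 0 0 0 0 255;0 0 0 0 0 0 255;0 0 0 0 0 0 255;0 0 0 0 0 0 255;0 0 0 0 0 0 255;0 0 0 0 0 0 255"}}

```text
time: 18.33
position: [0.4904, -0.066, 0.0377]
tool_rot: [2.38, 2.049, -0.001]
ft_force: [-8.0, 1.2, 2.3]
grip_width: 0.289
grip_force: 50.0
```

>>> {"api": "move_arm", "payload": {"increments": "-1.5 0 -1 0 0 0 255;0 0 -1 0 0 0 255;0 0 -1 0 0 0 255;0 0 -1 0 0 0 255;0 0 0 0 0 0 255;0 0 0 0 0 0 255;0 0 0 0 0 0 255;0 0 0 0 0 0 255"}}

```text
time: 19.0
position: [0.4906, -0.0661, 0.0359]
tool_rot: [2.378, 2.047, 0.0]
ft_force: [-10.8, 2.2, 16.3]
grip_width: 0.284
grip_force: 50.0
```

>>> {"api": "move_arm", "payload": {"increments": "0 0 -1 0 0 0 255;0 0 -1 0 0 0 255;0 0 0 0 0 0 255;0 0 0 0 0 0 255;0 0 0 0 0 0 255;0 0 0 0 0 0 255;0 0 0 0 0 0 255;0 0 0 0 0 0 255"}}

```text
time: 19.67
position: [0.4908, -0.0662, 0.0358]
tool_rot: [2.378, 2.047, -0.001]
ft_force: [-16.5, 2.7, 30.1]
grip_width: 0.286
grip_force: 50.0
```

```bash
python3 - <<'E'
from h import *
st();q=ctrl.get_image("scene");p=ctrl.get_image("wrist");im=np.hstack([cv2.resize(p["frame"],(400,300)),cv2.resize(q["frame"][150:270,200:360],(400,300))])
cv2.imwrite("pics/f.png",im[...,::-1])
f=q["frame"].astype(int);C=cloud(q);y=(f[...,0]>150)&(f[...,1]>120)&(f[...,2]<50);k=C[y];k=k[k[:,2]>.057];print("sleeve top",k.mean(0),"move",(k.mean(0)-[.5039,.0184,.0603]).round(4))
E
```

```text
19.67 [ 0.4908 -0.0662  0.0358] yang -8.6 z [ 0.002 -0.004 -1.   ] F [-16.5   2.7  30.1] w 0.286 gf 49.98812612146139
sleeve top [ 0.48936463 -0.06303622  0.06063374] move [-0.0145 -0.0814  0.0003]
```

View pics/f.png

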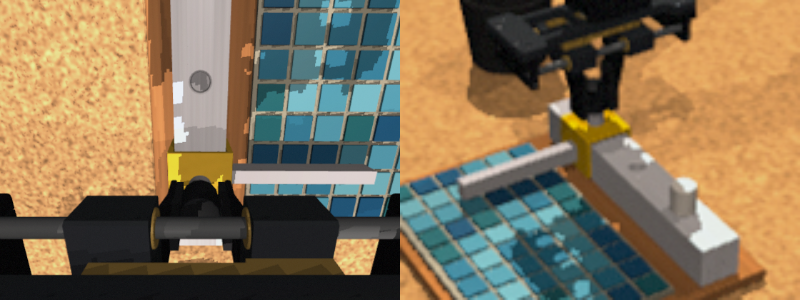

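The plunger has hit a hard stop: z stays at 0.0358 while the force climbs to 30 N. That fits plunger ≈ 0 from both the grasp height and the pull-force readings. The picture shows the sleeve at the right hole, with the middle hole at (200,80) and the white cap both left as they were. I'll ease the push to about 20 N.

>>> {"api": "move_arm", "payload": {"increments": "0 0 1.2 0 0 0 255;0 0 0 0 0 0 255;0 0 0 0 0 0 255;0 0 0 0 0 0 255;0 0 0 0 0 0 255;0 0 0 0 0 0 255;0 0 0 0 0 0 255;0 0 0 0 0 0 255"}}

```text
time: 20.43
position: [0.4906, -0.0661, 0.0358]
tool_rot: [2.378, 2.047, -0.0]
ft_force: [-14.0, 1.8, 22.7]
grip_width: 0.284
grip_force: 50.0
```

```bash
python3 - <<'E'
from h import *
q=ctrl.get_image("scene");print([(np.round(a["centre"],3),a["score"]) for a in ctrl.find_in("red_cap_grip",q)[:1]])
st();print(ctrl.close_job())
E
```

```text
[(array([0.45 , 0.344, 0.04 ]), 0.53)]
20.53 [ 0.4907 -0.0661  0.0359] yang -8.6 z [ 0.002 -0.003 -1.   ] F [-13.1   2.6  21.8] w 0.284 gf 49.99657725915313
the job is handed in; nothing more can be done
None
```

The job is handed in at about 20.5 s: the red cap is in the green tray, and the sleeve is at the cap's hole with the pin in and the plunger held down against its stop at about 22 N; the first grasp of the cap closed above it, because the reported tool height reads about 36 mm low, and nothing was moved.

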